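# Hang the tool caddy on the wall stud

## Task

Take the red caddy by its wooden handle and hang it on the tool panel: pass the keyhole in its back plate over the stud's brass head until the plate lies against the panel, then push it down until it is fully home at the end of the slot, level and flat on the panel, and let go. The stud's place along its track is only roughly known, so feel or look for it; work gently, never bearing on the panel or the stud with more than about 30 N (3 kg), and leave everything else where it is.

Things in the scene. Friction and masses are not known exactly. Their poses are not given: they have to be found in the camera images.
- caddy: Small red steel carry caddy, empty, 0.2 to 0.33 kg, standing on the table. Origin: bottom centre of the rear face of its back plate; z up, y along its width, -x towards its tray and handle. Back plate 90 wide x 125 tall x 6 thick (x 0 to -6 mm). The tray, 30 high, reaches to x=-91.
- caddy_handle (a point): Centre of the caddy's wooden handle bar, at x=-50, y=0, z=115 mm in the caddy's frame. The bar is 18 mm thick (caddy x), 22 high, and runs 84 mm along caddy y between two thin red end strips; 32 mm free between it and the back plate.
- opening (a point): Centre of the keyhole's wide opening on the plate's rear face: x=0, y=0, z=68 mm in the caddy's frame. The opening is 26 mm wide and high (z 55 to 81), its lower corners bevelled. Above it runs the 12 mm wide slot; beside the slot's mouth (z 81 to 89) ramps on the plate thicken from 3.6 to 6 mm.
- slot_end (a point): Where a stud's axis lies when it sits fully home at the slot's closed upper end: x=0, y=0, z=98 mm in the caddy's frame, 30 mm above the opening's centre.
- panel: Fixed upright wooden tool panel, 280 wide x 210 tall x 18 thick, on timber feet behind it. Origin: bottom centre of its front face, on the table; z up, y along its width, the face looks along -x. With the caddy home its origin is at z=67 mm in this frame and x=0; with the stud in the middle of the wide opening, z=97.
- track (a point): Middle of the aluminium track let in flush across the panel's face: x=0, y=0, z=165 mm in the panel's frame. The brass-headed stud stands straight out of the face, its axis exactly at this height but anywhere from 20 mm left to 20 mm right of this point; its place is not reported: see it or feel for it.
- track_end (a point): Left end of the track, x=0, y=140, z=165 mm in the panel's frame. The stud: shank 8 mm thick, head 20 across and 4.5 thick, underside 4.5 and outer face 9 mm off the panel; rigid sideways. A spring pulls the head to the panel, 5.5 N plus 1 N per mm, clamping the plate, so its weight alone will not slide it home: push down with 5 to 12 N, 15 at most.
- jug: yellow plastic bottle, 72 mm across, 170 mm tall; a bystander. Origin: centre of its underside.
- jar: glass jar with steel lid, 60 mm across, 75 mm tall; a bystander. Origin: centre of its underside.
- can: spray can with a blue band, 52 mm across, 120 mm tall; a bystander. Origin: centre of its underside.
- screwdriver: screwdriver lying on the table; a bystander. Origin: centre of its underside.
- hammer: hammer lying on the table; a bystander. Origin: centre of its underside.
- tape: yellow tape measure, 70 x 35 x 62 mm; a bystander. Origin: centre of its underside.
Not all that is in view belongs to the job. There is more than one size of the caddy; the one meant has the size given above.

How it is judged:
By the outcome, as a careful person would: the job done as asked, in the order asked, and still so for the second after the job is handed in, with the robot touching nothing.
It also fails if it takes over 72 s, if anything falls off the work surface, if the arm or the gripper's body presses on something with over 40 N, if the wrist force passes 120 N, or if a joint passes its speed limit or range.

## Robot

A 7-joint arm with a two-finger parallel gripper is mounted at the origin on the work surface. World frame = base frame: x ahead of the robot, y to its left, z up, the work surface at z = 0. Lengths are in m, angles in rad, forces in N, time in s.
With the tool pointing down it reaches from about 0.425 to 1.025 m from the base axis. Payload 9.4 kg.
Tool frame: the origin (TCP) lies at the very end of the fingers, on their centre line; the grasp point (between the pads) lies behind it (robot.grip_depth is the z of the grasp point in the tool frame, in m); z points along the fingers, y is the line along which they close (so a half turn about z gives the same grasp; the last joint's range is limited). The gripper opens to 93 mm and grips with 3 to 60 N. Pads are 15 mm wide; open, the fingers measure 128 mm over their backs; the gripper's body (75 mm by 188 mm) begins 65 mm behind the grasp point.
Start: joints at [-1.252, 0.599, -0.003, 1.599, 0.002, 0.943, -0.08], TCP at [0.28, 0.669, 0.219] pointing down, gripper open.
Joint ranges: [-2.57, 2.57], [-0.35, 1.97], [-1.29, 1.29], [0.11, 2.56], [-1.05, 4.19], [0.11, 1.86], [-2.63, 2.63]. Speed limits (rad/s): [2.22, 2.22, 3.01, 3.01, 3.14, 3.14, 3.14].

## Interface

Orientations are given as a unit quaternion [w, x, y, z].
In Python, from plant import robot, grab_frame, camera_model, ticket gives the robot as it stands. The module is installed in compiled form; this text tells all that it offers.
- The arm moves only by the tool carry_out, never from a script. Its argument "plan" is a list of rows, each a list of 7 numbers: the shift along the tool's x, y, z in fractions of the full range, 1 being 750 mm, then the turn, a rotation vector about the tool's x, y, z in parts of the range, where 1.0 means pi rad, then the closure, from 0 (fully open) to 1 (shut). A call has 1 to 5 rows; each row is the pose to reach, as a shift and turn from the pose commanded when the call began, along the tool's axes at that moment; what a row does not reach only later rows make up. A row lasts 1/10 s, in which the tool goes at most 50 mm and 8.59 degrees, less where a joint would pass 70% of its speed; a pose out of reach is approached as far as the arm can. A call with a gripper value outside its range is refused whole. The fingers move at their own pace and stop on an object; "squeeze" is the grip in N (left out, the last holds). Time passes only in rows, so rows that repeat a pose let the fingers close. It gives the time, the measured TCP pose, the force, the opening and the grip force at its end, in the units of the state.
- robot.observe(): the state, without advancing time (a new reading comes with each control period).
- grab_frame(name): name is "scene" or "top" or "wrist"; returns the picture (384x512x3 uint8, red, green, blue); there is no depth.
- camera_model(name): a dict with "fx", "fy", "cx", "cy" (pixels), "T" (4x4, takes a point from camera to world coordinates). Camera axes: x right, y down, z forward; pixel columns grow to the right and rows downward; lengths in m; the calibration is good to about 2 mm. A picture is of the moment at which its call begins: read the wrist's pose just before it. camera_model takes no time and is no camera call; for the wrist camera it gives the pose at the moment of the call.
- ticket.hand_in(): hands the job in; it is judged then, once.
The state is a dict: "time_s": time; "joint_positions": joint angles; "qvel": joint speeds; "joint_torque": joint torques, N m; "tcp_pos": TCP position; "tool_rot": TCP orientation; "ft_force": force on the tool from outside, world axes, zero at the start; "torque": the same for the moment, N m; "opening": finger opening in m; "grip_force": force on a finger pad.
Only numpy, scipy, OpenCV 4.12 (cv2) and the standard library are available. Lean on these libraries where they do the work, as an engineer would, in place of code of your own. Each camera call takes 0.05 s, during which the arm holds its last target. There are 200 camera calls.

## Working session

There is one attempt and no reset: what is moved stays moved. The work goes in short steps, Python scripts to look and compute and a tool call to move; the robot and the scene stay as the last step left them, time stands still between calls to the robot, and variables do not carry over. Pictures are saved under pics/ and viewed, at most 10 in all, crops included, and the job is handed in when it is done.

Besides the shell and the picture viewer there is one more tool, called as name([rows], argument=value, ...), one row to a line, values as JSON. carry_out: Moves the arm, as the interface text tells. Its arguments: {"type":"object","properties":{"plan":{"type":"array"},"squeeze":{"type":"number"}},"required":["plan"]}

```bash
mkdir -p pics; cat > h.py <<'E'
import numpy as np, cv2
from scipy.spatial.transform import Rotation as R
from plant import robot, grab_frame, camera_model, ticket
def save(n,im,s=1): cv2.imwrite('pics/'+n,cv2.resize(im[:,:,::-1],None,fx=s,fy=s,interpolation=cv2.INTER_CUBIC))
def ray(m,u,v):
    d=m['T'][:3,:3]@np.array([(u-m['cx'])/m['fx'],(v-m['cy'])/m['fy'],1]); return m['T'][:3,3],d/np.linalg.norm(d)
def onz(m,u,v,z):
    o,d=ray(m,u,v); return o+d*(z-o[2])/d[2]
def proj(m,p):
    T=np.array(m['T']); q=T[:3,:3].T@(np.asarray(p)-T[:3,3]); return np.array([m['fx']*q[0]/q[2]+m['cx'],m['fy']*q[1]/q[2]+m['cy']])
def tri(m1,p1,m2,p2):
    o1,d1=ray(m1,*p1);o2,d2=ray(m2,*p2)
    s=np.linalg.lstsq(np.c_[d1,-d2],o2-o1,rcond=None)[0]; a=o1+s[0]*d1;b=o2+s[1]*d2
    return (a+b)/2,np.linalg.norm(a-b)
def tool():
    s=robot.observe(); q=s['tool_rot']; return np.array(s['tcp_pos']),R.from_quat([q[1],q[2],q[3],q[0]]),s
E
python3 - <<'E'
from h import *
np.set_printoptions(precision=4,suppress=True)
for n in ['scene','top']:
    im=grab_frame(n); np.save(n+'.npy',im); m=camera_model(n); print(n,m); save(n+'0.png',im,1.5)
print(robot.observe(),robot.grip_depth)
E
```

```text
scene {'fx': 348.51586546274575, 'fy': 348.51586546274575, 'cx': 252.92894169675628, 'cy': 184.522940685015, 'T': array([[ 0.8601,  0.4134, -0.2988,  0.8232],
       [ 0.5101, -0.6922,  0.5105, -0.4434],
       [ 0.0043, -0.5915, -0.8063,  0.7606],
       [ 0.    ,  0.    ,  0.    ,  1.    ]])}
top {'fx': 457.5800602830568, 'fy': 457.5800602830568, 'cx': 253.80617589532687, 'cy': 195.9523451325352, 'T': array([[-0.0471, -0.9718,  0.2309,  0.313 ],
       [-0.9989,  0.0452, -0.0138, -0.0208],
       [ 0.003 , -0.2313, -0.9729,  1.2978],
       [ 0.    ,  0.    ,  0.    ,  1.    ]])}
{'time_s': 0.1, 'joint_positions': array([-1.2517,  0.6   , -0.0025,  1.6   ,  0.0018,  0.9429, -0.0798]), 'qvel': array([ 0.0003, -0.0013,  0.002 , -0.0024, -0.0016,  0.0009, -0.0002]), 'joint_torque': array([  0.0052, -76.6555,   1.5024, -25.2932,  -0.0523,   0.0136,
         0.0001]), 'tcp_pos': array([0.2794, 0.6685, 0.2179]), 'tool_rot': array([-0.0001,  0.1966,  0.9805, -0.0007]), 'ft_force': array([0.4159, 0.1696, 0.2323]), 'torque': array([-0.0246, -0.018 ,  0.008 ]), 'grip_force': 0.0, 'opening': 0.09311891210093516} -0.0188
```

View pics/scene0.png

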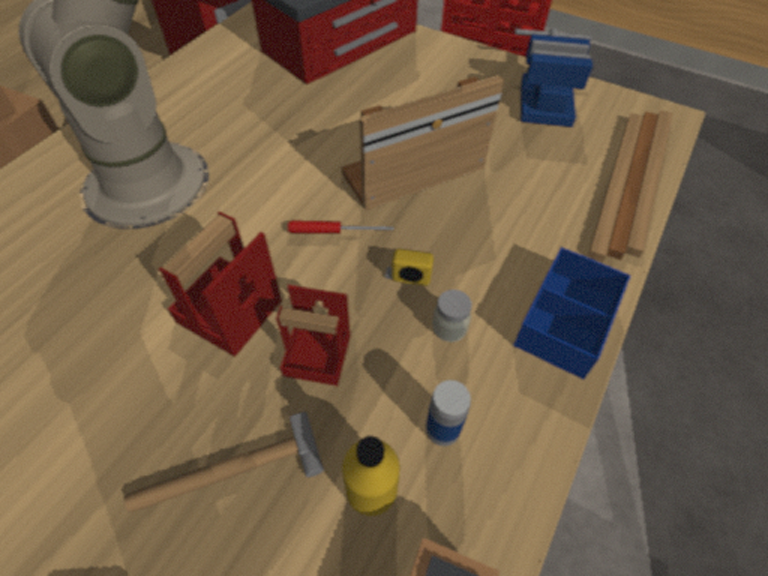

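View pics/top0.png

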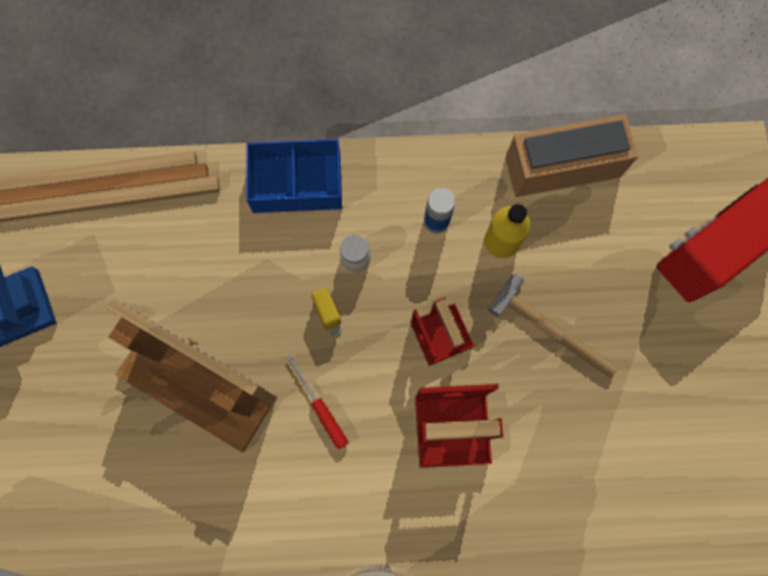

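Candidates in the top view: the big red caddy at (458,425) and the small one at (440,330). The big one's plate scales to about 140 mm and the small one's to about 90 mm, so the small one fits. I'll confirm this in an enlarged crop.

```bash
python3 - <<'E'
from h import *
t=np.load('top.npy'); s=np.load('scene.npy')
a=cv2.resize(t[190:320,260:350],None,fx=4.4,fy=4.4,interpolation=cv2.INTER_CUBIC)
b=cv2.resize(s[180:265,175:245],None,fx=4.4,fy=4.4,interpolation=cv2.INTER_CUBIC)
c=np.zeros((572,396+308,3),np.uint8); c[:a.shape[0],:396]=a[:572]; c[:b.shape[0],396:]=b
save('c1.png',c)
a=cv2.resize(t[195:305,65:190],None,fx=3.2,fy=3.2,interpolation=cv2.INTER_CUBIC)
b=cv2.resize(s[45:140,225:345],None,fx=3.2,fy=3.2,interpolation=cv2.INTER_CUBIC)
c=np.zeros((352,784,3),np.uint8); c[:a.shape[0],:400]=a; c[:b.shape[0],400:]=b
save('c2.png',c)
E
```

```text
(no output)
```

View pics/c1.png

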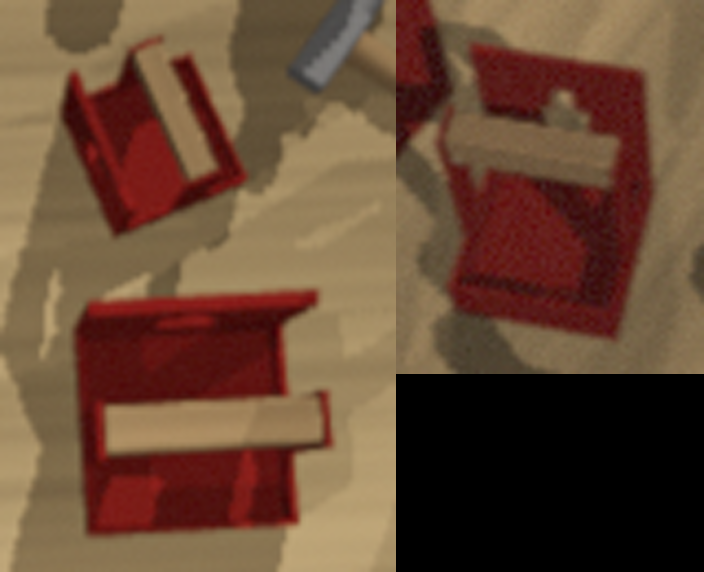

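View pics/c2.png

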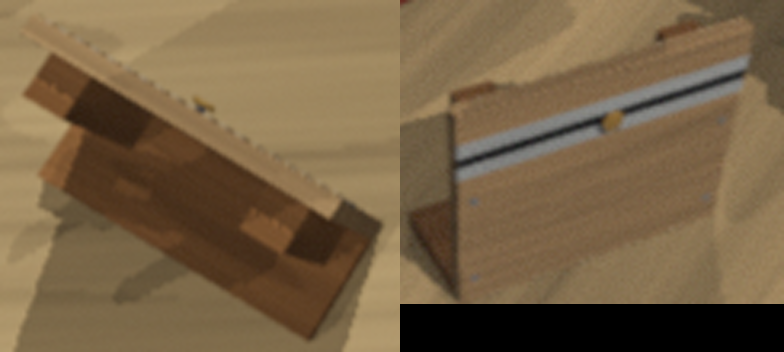

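The upper-left caddy in c1 has a handle about 34 px long (roughly 88 mm). The lower one's is about 51 px (roughly 134 mm), so the small one is meant. Its handle top centre is near top pixel (299.5,215.5), and its keyhole is visible. c2 shows the panel with the brass stud near scene pixel (291.6,82.8). Next I'll turn these into positions.

```bash
python3 - <<'E'
from h import *
np.set_printoptions(precision=4,suppress=True)
mt,ms=camera_model('top'),camera_model('scene')
T=lambda x,y:(260+x/4.4,190+y/4.4); S=lambda x,y:(175+(x-396)/4.4,180+y/4.4)
P=lambda x,y:(65+x/3.2,195+y/3.2); Q=lambda x,y:(225+(x-400)/3.2,45+y/3.2)
h=[onz(mt,*T(*p),.126)[:2] for p in [(135,52),(157,45),(190,182),(215,172)]]
print('handle',h,np.mean(h,0)); e1=(h[0]+h[1])/2;e2=(h[2]+h[3])/2
print('len',np.linalg.norm(e1-e2),'wid',np.linalg.norm(h[0]-h[1]),'yaw y-axis',np.degrees(np.arctan2(*(e1-e2)[::-1])))
pl=[onz(mt,*T(*p),.125)[:2] for p in [(75,72),(124,192)]]; print('plate',pl,np.linalg.norm(pl[0]-pl[1]))
hs=[onz(ms,*S(*p),.126)[:2] for p in [(452,113),(622,138)]]; print('scene handle back edge',hs,np.linalg.norm(hs[0]-hs[1]))
a=onz(mt,*P(42,20),.21);b=onz(mt,*P(345,203),.21); c=onz(ms,*Q(452,112),.21);d=onz(ms,*Q(748,20),.21); f=onz(ms,*Q(460,298),0)
print('panel top',a,b,np.linalg.norm(a-b),'\nscene',c,d,np.linalg.norm(c-d),f)
for A,B in((a,b),(c,d)):
    y=(A-B) if A[1]>B[1] else (B-A); print('panel y yaw',np.degrees(np.arctan2(y[1],y[0])),'mid',(A+B)/2)
print(tri(mt,P(42,20),ms,Q(748,20)),tri(mt,P(345,203),ms,Q(452,112)))
print('stud@.165',onz(ms,*Q(613,121),.165),'track ends',onz(ms,*Q(457,165),.165),onz(ms,*Q(745,72),.165))
print('stud top', onz(mt,*P(204,103),.175))
p,r,s=tool(); print(p,r.as_matrix()); print(camera_model('wrist')['T'])
E
```

```text
handle [array([ 0.5708, -0.1333]), array([ 0.5745, -0.1467]), array([ 0.4912, -0.1605]), array([ 0.4964, -0.1756])] [ 0.5332 -0.154 ]
len 0.08367092587330739 wid 0.01389864752038757 yaw y-axis 19.554271264879272
plate [array([ 0.5605, -0.0969]), array([ 0.4872, -0.1214])] 0.07727442282242644
scene handle back edge [array([ 0.4961, -0.1626]), array([ 0.5757, -0.1319])] 0.08525663313906014
panel top [0.5778 0.3916 0.21  ] [0.4283 0.1624 0.21  ] 0.27367560053408674 
scene [0.428  0.1702 0.21  ] [0.5785 0.4061 0.21  ] 0.2798354559415484 [0.4298 0.1725 0.    ]
panel y yaw 56.892306520259474 mid [0.5031 0.277  0.21  ]
panel y yaw 57.4567484213063 mid [0.5033 0.2881 0.21  ]
(array([0.5794, 0.3912, 0.2171]), np.float64(0.0073873264665799505)) (array([0.4297, 0.1633, 0.2144]), np.float64(0.0047781474322071025))
stud@.165 [0.5184 0.28   0.165 ] track ends [0.4353 0.1642 0.165 ] [0.5872 0.4007 0.165 ]
stud top [0.5144 0.2769 0.175 ]
[0.2794 0.6685 0.2179] [[-0.9227  0.3855 -0.0004]
 [ 0.3855  0.9227 -0.0013]
 [-0.0001 -0.0014 -1.    ]]
[[ 0.3847  0.8888  0.2491  0.2109]
 [ 0.923  -0.37   -0.1054  0.6971]
 [-0.0016  0.2705 -0.9627  0.3837]
 [ 0.      0.      0.      1.    ]]
```

```bash
cat >> h.py <<'E'
def go(target,yaw):
    """remaining shift (mm) and turn (rad about tool z) to a tool-down pose with tool y at yaw deg"""
    p,r,s=tool(); M=r.as_matrix(); d=M.T@(np.array(target)-p)*1000
    y=np.degrees(np.arctan2(M[1,1],M[0,1])); t=-((yaw-y+180)%360-180)
    print('t',round(s['time_s'],2),'p',p.round(4),'yaw',round(y,1),'F',np.array(s['ft_force']).round(1),'open',round(s['opening'],4),'grip',s['grip_force'],'| shift',d.round(1),'turn',round(np.radians(t),3))
E
python3 -c "
from h import *
go([.53,.18,.36],-33)"
```

```text
t 0.1 p [0.2794 0.6685 0.2179] yaw 67.3 F [0.4 0.2 0.2] open 0.0931 grip 0.0 | shift [-419.6 -354.4 -141.6] turn 1.751
```

The manual's scale: shifts go in shares of 750 mm and turns go in shares of pi rad. Converting my numbers, -175 mm / 750 = -0.2333, -150 mm / 750 = -0.2, 0.72 rad / 3.1416 = 0.2292.

carry_out([
  [-0.04,-0.0333,-0.04,0,0,0.0462,0.3],
  [-0.0867,-0.0733,-0.0693,0,0,0.0923,0.6],
  [-0.14,-0.116,-0.0827,0,0,0.1385,0.6],
  [-0.1867,-0.16,-0.0867,0,0,0.1846,0.6],
  [-0.2333,-0.2,-0.0933,0,0,0.2292,0.6],
])

```text
time_s: 0.6
tcp_pos: [0.3837, 0.4608, 0.2888]
tool_rot: [0.0, 0.532, 0.847, -0.0]
ft_force: [0.6, 0.5, 0.3]
opening: 0.0577
grip_force: 0.0
```

```bash
python3 -c "
from h import *
go([.53,.18,.36],-33)"
```

```text
t 0.6 p [0.3837 0.4608 0.2888] yaw 25.7 F [0.6 0.5 0.3] open 0.0577 grip 0.0 | shift [-316.5   10.   -71.2] turn 1.025
```

Scaled: -225 mm / 750 = -0.3, -180 mm / 750 = -0.24, 0.72 rad / 3.1416 = 0.2292.

carry_out([
  [-0.06,0,-0.02,0,0,0.0462,0.62],
  [-0.12,0.0027,-0.04,0,0,0.0923,0.62],
  [-0.18,0.0053,-0.06,0,0,0.1385,0.62],
  [-0.24,0.0067,-0.0733,0,0,0.1846,0.62],
  [-0.3,0.008,-0.0867,0,0,0.2292,0.62],
])

```text
time_s: 1.1
tcp_pos: [0.4879, 0.2618, 0.3541]
tool_rot: [-0.0, 0.796, 0.605, 0.0]
ft_force: [0.7, 1.1, -0.4]
opening: 0.0356
grip_force: 0.0
```

```bash
python3 -c "
from h import *
go([.53,.18,.36],-33)"
```

```text
t 1.1 p [0.4879 0.2618 0.3541] yaw -15.5 F [ 0.7  1.1 -0.4] open 0.0356 grip 0.0 | shift [-67.6  62.5  -5.9] turn 0.305
```

Scaled: -68 mm / 750 = -0.0907, 62 mm / 750 = 0.0827, 0.305 rad / 3.1416 = 0.0971.

carry_out([
  [-0.0453,0.0413,-0.004,0,0,0.0477,0.62],
  [-0.0907,0.0827,-0.008,0,0,0.0971,0.62],
  [-0.0907,0.0827,-0.008,0,0,0.0971,0.62],
  [-0.0907,0.0827,-0.008,0,0,0.0971,0.62],
])

```text
time_s: 1.5
tcp_pos: [0.5296, 0.1808, 0.3595]
tool_rot: [-0.0, 0.878, 0.479, -0.0]
ft_force: [-0.6, 1.0, -0.4]
opening: 0.0354
grip_force: 0.0
```

```bash
python3 - <<'E'
from h import *
np.set_printoptions(precision=4,suppress=True)
m=camera_model('wrist'); im=grab_frame('wrist'); np.save('w1.npy',im); save('w1.png',im,1.5)
import pickle; pickle.dump(m,open('w1.pkl','wb')); print(m)
go([.5332,-.154,.26],-70)
E
```

```text
{'fx': 305.62713169405947, 'fy': 305.62713169405947, 'cx': 249.45583687052854, 'cy': 187.38565779402373, 'T': array([[ 0.8415, -0.5201, -0.1461,  0.5709],
       [-0.5402, -0.8101, -0.2277,  0.2434],
       [ 0.    ,  0.2706, -0.9627,  0.5254],
       [ 0.    ,  0.    ,  0.    ,  1.    ]])}
t 1.55 p [0.5291 0.1822 0.3593] yaw -32.6 F [-0.2  0.1 -0.6] open 0.0352 grip 0.0 | shift [-281.   184.6   99.2] turn 0.653
```

View pics/w1.png

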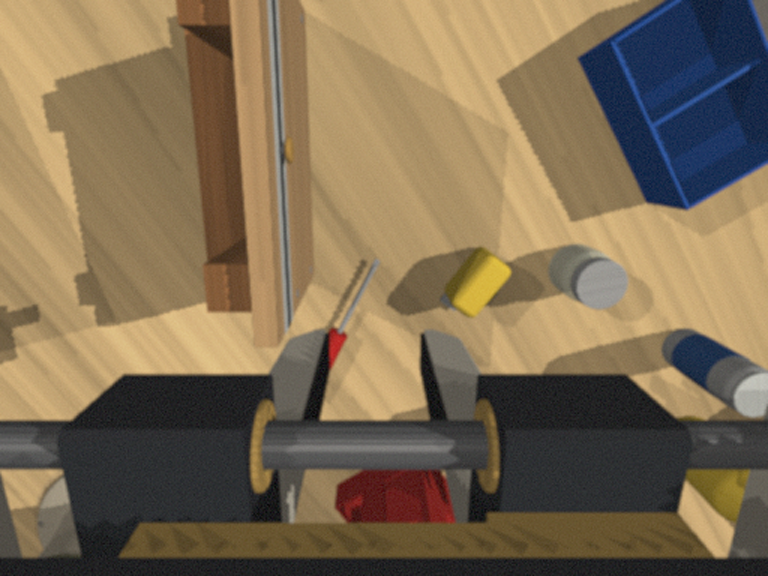

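The wrist view shows the panel edge-on. The track is a dark line from (275,0) to (288,325), and the brass head is at (289,150). I'll enlarge this to read the edges.

```bash
python3 - <<'E'
from h import *
im=np.load('w1.npy'); c=im[0:235,145:215]; cv2.imwrite('pics/c3.png',cv2.resize(c[:,:,::-1],None,fx=8,fy=2.5,interpolation=cv2.INTER_CUBIC))
hsv=cv2.cvtColor(im,cv2.COLOR_RGB2HSV)
mk=cv2.inRange(hsv,(12,120,90),(28,255,255)); mk[:, :175]=0; mk[:,215:]=0; mk[:70]=0; mk[130:]=0
ys,xs=np.nonzero(mk); print(len(xs),xs.mean(),ys.mean(),ys.min(),ys.max(),xs.min(),xs.max())
E
```

```text
115 192.6782608695652 99.8 76 129 175 205
```

View pics/c3.png

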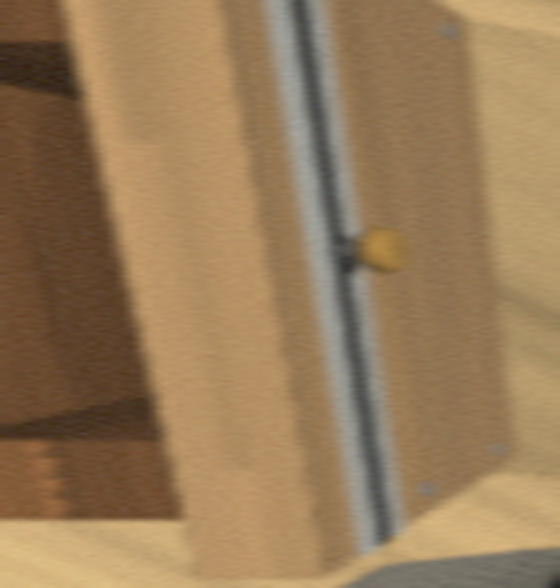

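```bash
python3 - <<'E'
from h import *
import pickle
np.set_printoptions(precision=4,suppress=True)
m=pickle.load(open('w1.pkl','rb')); C=lambda X,Y:(145+X/8,Y/2.5)
for n,a,b,z in [('top',(222,0),(325,572),.21),('back',(65,0),(200,575),.21),('track',(298,0),(380,545),.165),('bottom',(468,30),(512,465),0)]:
    A=onz(m,*C(*a),z);B=onz(m,*C(*b),z); d=A-B; d/=np.linalg.norm(d)
    nrm=np.array([-d[1],d[0]]); # into panel
    print(n,A[:2],B[:2],'yaw',np.degrees(np.arctan2(d[1],d[0])),'n.off',A[:2]@nrm,B[:2]@nrm)
for q,X in (('head',(383,249)),('shank',(345,254))): print(q,onz(m,*C(*X),.165))
E
```

```text
top [0.5602 0.3564] [0.4373 0.1669] yaw 57.049927410149884 n.off -0.2761952661537873 -0.2761952661537873
back [0.5451 0.3661] [0.4218 0.1751] yaw 57.16002783231262 n.off -0.25941294540874055 -0.25941294540874055
track [0.567  0.3672] [0.4342 0.1632] yaw 56.93346309831072 n.off -0.2748046780295471 -0.2748046780295471
bottom [0.583 0.393] [0.4318 0.1602] yaw 56.995735138299544 n.off -0.2748703306813857 -0.2748703306813857
head [0.5181 0.2797 0.165 ]
shank [0.5123 0.2809 0.165 ]
```

Scaled: -200 mm / 750 = -0.2667, -160 mm / 750 = -0.2133, 0.26 rad / 3.1416 = 0.0828.

carry_out([
  [-0.0533,0.0347,0.0067,0,0,0.0414,0.62],
  [-0.1067,0.0693,0.02,0,0,0.0828,0.62],
  [-0.16,0.104,0.04,0,0,0.1241,0.62],
  [-0.2133,0.1387,0.06,0,0,0.1655,0.62],
  [-0.2667,0.1733,0.08,0,0,0.2053,0.62],
])

```text
time_s: 2.05
tcp_pos: [0.5308, -0.0564, 0.299]
tool_rot: [-0.0, 0.984, 0.177, 0.0]
ft_force: [1.0, 0.0, 0.3]
opening: 0.0356
grip_force: 0.0
```

```bash
python3 -c "
from h import *
go([.5332,-.154,.26],-70)"
```

```text
t 2.05 p [ 0.5308 -0.0564  0.299 ] yaw -69.6 F [1.  0.  0.3] open 0.0356 grip 0.0 | shift [-31.7  92.4  38.9] turn 0.006
```

Scaled: 92 mm / 750 = 0.1227, 45 mm / 750 = 0.06, 0.006 rad / 3.1416 = 0.0019.

carry_out([
  [-0.02,0.06,0.0267,0,0,0.0019,0.62],
  [-0.0427,0.1227,0.052,0,0,0.0019,0.62],
  [-0.0427,0.1227,0.052,0,0,0.0019,0.62],
  [-0.0427,0.1227,0.052,0,0,0.0019,0.62],
])

```text
time_s: 2.45
tcp_pos: [0.5327, -0.1542, 0.2599]
tool_rot: [-0.0, 0.985, 0.174, -0.001]
ft_force: [0.7, 1.7, 0.5]
opening: 0.0354
grip_force: 0.0
```

```bash
python3 - <<'E'
from h import *
import pickle
m=camera_model('wrist'); im=grab_frame('wrist'); np.save('w2.npy',im); save('w2.png',im,1.5)
pickle.dump(m,open('w2.pkl','wb'))
go([.5332,-.154,.26],-70)
E
```

```text
t 2.5 p [ 0.5332 -0.1528  0.2602] yaw -69.9 F [-0.1 -0.  -0.5] open 0.0351 grip 0.0 | shift [-0.4  1.1  0.2] turn 0.002
```

View pics/w2.png

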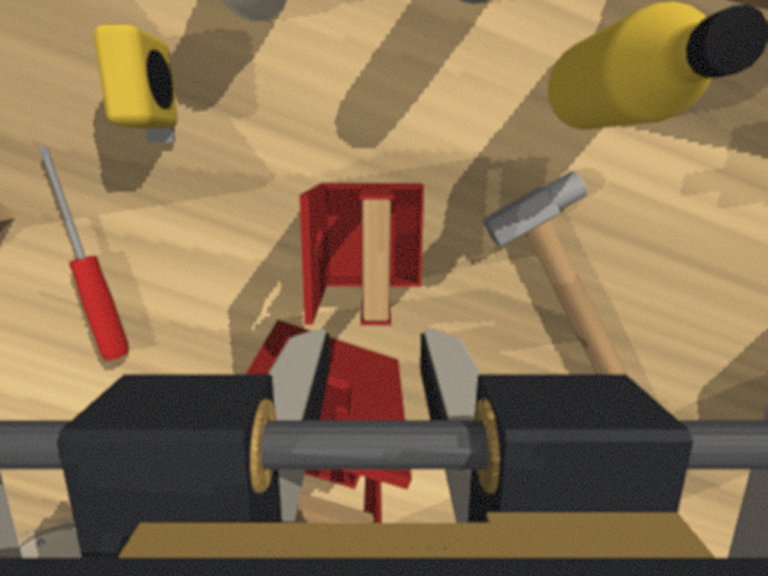

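```bash
python3 - <<'E'
from h import *
import pickle
np.set_printoptions(precision=4,suppress=True)
m=pickle.load(open('w2.pkl','rb')); mt=camera_model('top')
im=np.load('w2.npy')
# handle mask: wood colored area within red rectangle
hsv=cv2.cvtColor(im,cv2.COLOR_RGB2HSV); red=cv2.inRange(hsv,(0,150,40),(8,255,255))|cv2.inRange(hsv,(170,150,40),(180,255,255))
for v in (140,160,180,200): 
    row=red[v,195:290]; print(v,''.join('#' if x else '.' for x in row))
col=red[110:230,250]; print(''.join('#' if x else '.' for x in col))
q=[(362,198),(390,198),(390,321),(362,321)]
P=np.array([onz(m,u/1.5,v/1.5,.126) for u,v in q]); print(P,P.mean(0),np.linalg.norm(P[0]-P[1]),np.linalg.norm(P[1]-P[2]))
d=(P[0]+P[1]-P[2]-P[3])[:2]; print('yaw bar',np.degrees(np.arctan2(d[1],d[0])))
pl=[onz(m,u/1.5,v/1.5,.125) for u,v in [(302,195),(305,323)]]; print(pl,np.linalg.norm(pl[0]-pl[1]))
print('big',tri(mt,(332,257),m,(400/1.5,358/1.5)),tri(mt,(280.9,258.9),m,(280/1.5,322/1.5)))
E
```

```text
140 .....#########################################....................#####################........
160 ......##########################.#############...................#####################.........
180 .......########################################..................#####################.........
200 ........###########............................................................................
.............##########.................................................................................##..............
[[ 0.5744 -0.1314  0.126 ]
 [ 0.5806 -0.1484  0.126 ]
 [ 0.5014 -0.1782  0.126 ]
 [ 0.4947 -0.1599  0.126 ]] [ 0.5378 -0.1545  0.126 ] 0.018088372683025513 0.08464762269049379
yaw bar 20.126123562956927
[array([ 0.5628, -0.0943,  0.125 ]), array([ 0.4792, -0.1231,  0.125 ])] 0.08836175517646105
big (array([ 0.4307, -0.234 ,  0.0154]), np.float64(0.02935040441367703)) (array([ 0.4327, -0.1021,  0.0318]), np.float64(0.005653379254894454))
```

Handle: the bar measures 18.1 × 84.6 mm at (0.538,−0.1545) with yaw 20.1°, which matches the given sizes. I'll go down onto it now.

```bash
python3 -c "
from h import *
go([.5378,-.1545,.097],-69.9)"
```

```text
t 2.5 p [ 0.5332 -0.1528  0.2602] yaw -69.9 F [-0.1 -0.  -0.5] open 0.0351 grip 0.0 | shift [  3.8   3.4 163.2] turn 0.001
```

Scaled: 163 mm / 750 = 0.2173, 145 mm / 750 = 0.1933.

carry_out([
  [0.004,0.004,0.0533,0,0,0,0.62],
  [0.0053,0.004,0.1067,0,0,0,0.62],
  [0.0053,0.004,0.1533,0,0,0,0.62],
  [0.0053,0.004,0.1933,0,0,0,0.62],
  [0.0053,0.004,0.2173,0,0,0,0.62],
], squeeze=40)

```text
time_s: 3.0
tcp_pos: [0.5381, -0.1519, 0.0958]
tool_rot: [-0.001, 0.984, 0.177, -0.001]
ft_force: [-0.2, -0.7, -0.6]
opening: 0.0354
grip_force: 0.0
```

carry_out([
  [0,0,0,0,0,0,0.62],
  [0,0,0,0,0,0,0.75],
  [0,0,0,0,0,0,0.82],
  [0,0,0,0,0,0,1],
  [0,0,0,0,0,0,1],
], squeeze=40)

```text
time_s: 3.5
tcp_pos: [0.5385, -0.1551, 0.0986]
tool_rot: [-0.0, 0.985, 0.174, 0.001]
ft_force: [0.1, 2.5, 6.1]
opening: 0.0177
grip_force: 40.0
```

```bash
python3 -c "
from h import *
go([.5378,-.1545,.097],-69.9)"
```

```text
t 3.5 p [ 0.5385 -0.1551  0.0986] yaw -69.9 F [0.1 2.5 6.1] open 0.0177 grip 39.99373912811279 | shift [-0.4 -0.8  1.6] turn -0.0
```

Scaled: -70 mm / 750 = -0.0933, -50 mm / 750 = -0.0667.

carry_out([
  [0,0,-0.004,0,0,0,1],
  [0,0,-0.0133,0,0,0,1],
  [0,0,-0.04,0,0,0,1],
  [0,0,-0.0667,0,0,0,1],
  [0,0,-0.0933,0,0,0,1],
])

```text
time_s: 4.0
tcp_pos: [0.5375, -0.1559, 0.1687]
tool_rot: [0.0, 0.985, 0.174, -0.0]
ft_force: [-0.7, -0.3, -0.9]
opening: 0.0177
grip_force: 40.0
```

Scaled: -72 mm / 750 = -0.096, -60 mm / 750 = -0.08.

carry_out([
  [0,0,-0.04,0,0,0,1],
  [0,0,-0.08,0,0,0,1],
  [0,0,-0.096,0,0,0,1],
  [0,0,-0.096,0,0,0,1],
])

```text
time_s: 4.4
tcp_pos: [0.5384, -0.1558, 0.2411]
tool_rot: [0.0, 0.985, 0.174, 0.001]
ft_force: [0.2, -0.5, -3.2]
opening: 0.0172
grip_force: 40.0
```

```bash
python3 -c "
from h import *
go([.6045,.2239,.24],-33)
print(tool()[2]['torque'])"
```

```text
t 4.4 p [ 0.5384 -0.1558  0.2411] yaw -70.0 F [ 0.2 -0.5 -3.2] open 0.0172 grip 39.99166667461395 | shift [ 192.2 -334.1    1.2] turn -0.645
[-0.10633666  0.04745602  0.02527097]
```

Scaled: -168 mm / 750 = -0.224, -133 mm / 750 = -0.1773, -0.34 rad / 3.1416 = -0.1082.

carry_out([
  [0.02,-0.0333,0,0,0,-0.0191,1],
  [0.0467,-0.08,0,0,0,-0.0414,1],
  [0.0733,-0.1293,0,0,0,-0.0637,1],
  [0.1013,-0.1773,0,0,0,-0.0859,1],
  [0.1293,-0.224,0,0,0,-0.1082,1],
])

```text
time_s: 4.9
tcp_pos: [0.5706, 0.0373, 0.238]
tool_rot: [-0.0, 0.941, 0.34, -0.001]
ft_force: [0.7, 0.2, -1.5]
opening: 0.0179
grip_force: 40.0
```

```bash
python3 -c "
from h import *
go([.6045,.2239,.24],-33)"
```

```text
t 4.9 p [0.5706 0.0373 0.238 ] yaw -50.3 F [ 0.7  0.2 -1.5] open 0.0179 grip 39.99066352844238 | shift [ 145.3 -121.9   -2.1] turn -0.302
```

Scaled: 142 mm / 750 = 0.1893, -120 mm / 750 = -0.16, -0.302 rad / 3.1416 = -0.0961.

carry_out([
  [0.0387,-0.0333,0,0,0,-0.0191,1],
  [0.0773,-0.0667,0,0,0,-0.0382,1],
  [0.1173,-0.1,0,0,0,-0.0573,1],
  [0.1573,-0.1333,0,0,0,-0.0796,1],
  [0.1893,-0.16,0,0,0,-0.0961,1],
])

```text
time_s: 5.4
tcp_pos: [0.6037, 0.2211, 0.2375]
tool_rot: [-0.0, 0.878, 0.478, -0.001]
ft_force: [-0.3, -0.3, -1.4]
opening: 0.0179
grip_force: 40.0
```

Scaled: 44 mm / 750 = 0.0587, 25 mm / 750 = 0.0333.

carry_out([
  [0,0,0.0133,0,0,0,1],
  [0,0,0.0333,0,0,0,1],
  [0,0,0.0587,0,0,0,1],
  [0,0,0.0587,0,0,0,1],
  [0,0,0.0587,0,0,0,1],
])

```text
time_s: 5.9
tcp_pos: [0.6041, 0.2169, 0.1947]
tool_rot: [0.0, 0.88, 0.475, -0.001]
ft_force: [1.0, 0.3, -1.0]
opening: 0.0178
grip_force: 40.0
```

```bash
python3 - <<'E'
from h import *
import pickle
m=camera_model('wrist'); im=grab_frame('wrist'); np.save('w3.npy',im); save('w3.png',im,1.5)
pickle.dump(m,open('w3.pkl','wb'))
go([.6045,.2239,.1956],-33)
for n in ['scene']: np.save(n+'3.npy',grab_frame(n))
print(tool()[1].as_matrix())
E
```

```text
t 5.95 p [0.6046 0.2172 0.1955] yaw -33.3 F [ 0.  -0.  -1.1] open 0.018 grip 39.991546869277954 | shift [ 5.5 -3.8 -0.1] turn -0.005
[[ 5.48327803e-01  8.36263297e-01  5.64127953e-04]
 [ 8.36263449e-01 -5.48327858e-01 -6.68914075e-05]
 [ 2.53388243e-04  5.08438006e-04 -9.99999839e-01]]
```

View pics/w3.png

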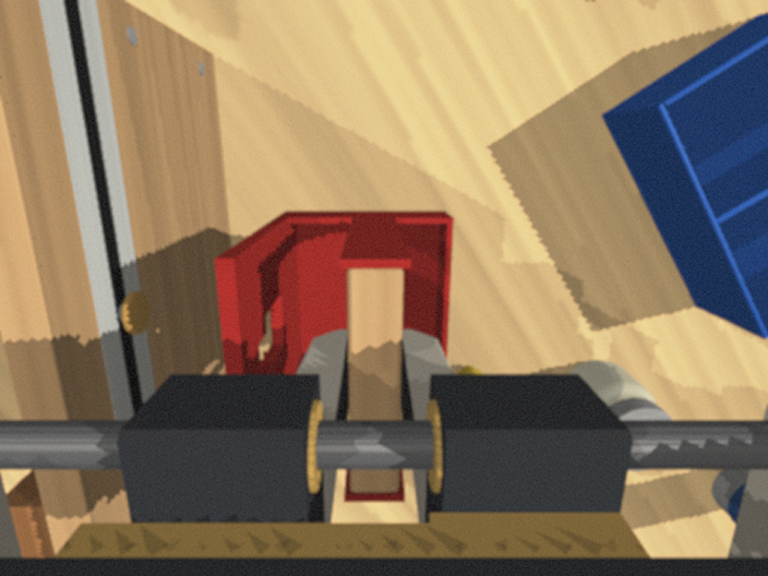

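w3 shows the brass head at (134,313), the bar's ends at rows 265 and 498 near column 375, and the plate at left about 50 mm short of the panel. I'll compute the stud and caddy positions along the track.

```bash
python3 - <<'E'
from h import *
import pickle
np.set_printoptions(precision=4,suppress=True)
m=pickle.load(open('w3.pkl','rb')); im=np.load('w3.npy')
hsv=cv2.cvtColor(im,cv2.COLOR_RGB2HSV)
mk=cv2.inRange(hsv,(14,140,70),(26,255,255)); mk[:, :75]=0; mk[:,110:]=0; mk[:190]=0; mk[230:]=0
ys,xs=np.nonzero(mk); print(len(xs),xs.mean(),ys.mean(),ys.min(),ys.max(),xs.min(),xs.max())
n=np.array([-.8387,.5446]); d=np.array([.5446,.8387])
f=lambda p:(p[:2]@n,p[:2]@d)
print('stud',f(onz(m,89.3,208.7,.165)))
print('track',[f(onz(m,u/1.5,v/1.5,.165)) for u,v in [(72,0),(133,385)]])
q=[(349,267),(403,267),(402,492),(347,492)]
P=np.array([onz(m,u/1.5,v/1.5,.2225) for u,v in q]); print([f(p) for p in P],'centre',f(P.mean(0)))
dd=(P[0]+P[1]-P[2]-P[3])[:2]; print('yaw bar',np.degrees(np.arctan2(dd[1],dd[0])),np.linalg.norm(dd)/2,np.linalg.norm(P[0]-P[1]))
p,r,s=tool(); print('tcp',f(p),p[2])
for u,v in [(218,258),(290,213),(452,215)]: print('plate corner/tray',f(onz(m,u/1.5,v/1.5,.222)))
E
```

```text
233 88.70386266094421 209.24892703862662 195 222 81 99
stud (np.float64(-0.28097740842241165), np.float64(0.5162457254920931))
track [(np.float64(-0.27600912162115565), np.float64(0.6415997295069586)), (np.float64(-0.2752148405314468), np.float64(0.48014529756005436))]
[(np.float64(-0.381959995804091), np.float64(0.5516633751769633)), (np.float64(-0.3986978292473039), np.float64(0.5515939395473972)), (np.float64(-0.39940770009027693), np.float64(0.46825718102537295)), (np.float64(-0.37963656356385544), np.float64(0.4683325110210096))] centre (np.float64(-0.38992552217638177), np.float64(0.5099617516926858))
yaw bar 56.448113117313085 0.08333743116544318 0.0167379201395301
tcp (np.float64(-0.3888741571304367), np.float64(0.5119067549810248)) 0.1960328623059604
plate corner/tray (np.float64(-0.3414480698748248), np.float64(0.5545758456854207))
plate corner/tray (np.float64(-0.3644843824961987), np.float64(0.5683671663895521))
plate corner/tray (np.float64(-0.4132931017511435), np.float64(0.5675600367906889))
```

Scaled: -42 mm / 750 = -0.056, 5.5 mm / 750 = 0.0073, -0.006 rad / 3.1416 = -0.0019.

carry_out([
  [0.004,-0.0133,0,0,0,-0.001,1],
  [0.0073,-0.0293,0,0,0,-0.0019,1],
  [0.0073,-0.0453,0,0,0,-0.0019,1],
  [0.0073,-0.056,0,0,0,-0.0019,1],
  [0.0073,-0.056,0,0,0,-0.0019,1],
])

```text
time_s: 6.5
tcp_pos: [0.5708, 0.2475, 0.1957]
tool_rot: [-0.0, 0.878, 0.479, -0.0]
ft_force: [0.7, -0.2, -0.9]
opening: 0.0178
grip_force: 40.0
```

```bash
cat >> h.py <<'E'
n=np.array([-.8387,.5446]); d=np.array([.5446,.8387])
def st():
    p,r,s=tool(); F=np.array(s['ft_force']); M=r.as_matrix()
    print('t',round(s['time_s'],2),'n %.4f d %.4f z %.4f'%(p[:2]@n,p[:2]@d,p[2]),'gap %.1f'%(1e3*(-.325-p[:2]@n)),'Fn %.1f Fd %.1f Fz %.1f'%(F[:2]@n,F[:2]@d,F[2]),'yaw %.2f'%np.degrees(np.arctan2(M[1,1],M[0,1])),'tq',np.array(s['torque']).round(2),'open',round(s['opening'],4))
E
python3 - <<'E'
from h import *
m=camera_model('wrist'); im=grab_frame('wrist'); np.save('w4.npy',im); st()
hsv=cv2.cvtColor(im,cv2.COLOR_RGB2HSV)
c=im[150:250,110:280]; s=grab_frame('scene'); s=s[30:130,225:395]
save('w4.png',np.vstack([cv2.resize(c,None,fx=3,fy=3,interpolation=cv2.INTER_CUBIC),cv2.resize(s,None,fx=3,fy=3,interpolation=cv2.INTER_CUBIC)]))
E
```

```text
t 6.55 n -0.3451 d 0.5184 z 0.1958 gap 20.1 Fn -0.2 Fd -0.4 Fz -1.5 yaw -32.74 tq [-0.1   0.06 -0.03] open 0.0179
```

View pics/w4.png

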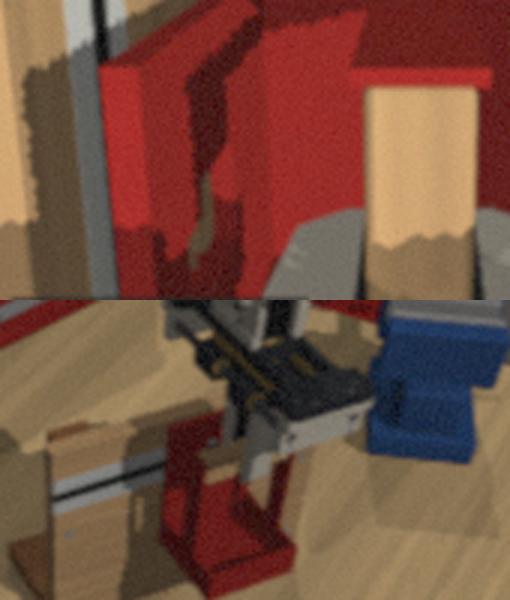

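w4 (top: wrist crop, bottom: scene crop) shows the plate about 20 mm off the panel and parallel to it, at the stud's track position. I'll advance gently and watch the force.

Scaled: -12 mm / 750 = -0.016, -10 mm / 750 = -0.0133.

carry_out([
  [0,-0.004,0,0,0,0,1],
  [0,-0.008,0,0,0,0,1],
  [0,-0.0107,0,0,0,0,1],
  [0,-0.0133,0,0,0,0,1],
  [0,-0.016,0,0,0,0,1],
])

```text
time_s: 7.1
tcp_pos: [0.5622, 0.2525, 0.1956]
tool_rot: [0.0, 0.878, 0.478, -0.0]
ft_force: [0.5, 0.5, -1.8]
opening: 0.0176
grip_force: 40.0
```

```bash
python3 -c "
from h import *
st()"
```

```text
t 7.1 n -0.3340 d 0.5179 z 0.1956 gap 9.0 Fn -0.1 Fd 0.7 Fz -1.8 yaw -32.84 tq [-0.05  0.06 -0.01] open 0.0176
```

carry_out([
  [0,-0.0013,0,0,0,0,1],
  [0,-0.0027,0,0,0,0,1],
  [0,-0.004,0,0,0,0,1],
  [0,-0.004,0,0,0,0,1],
])

```text
time_s: 7.5
tcp_pos: [0.5597, 0.2542, 0.1956]
tool_rot: [0.0, 0.878, 0.479, -0.0]
ft_force: [-0.2, 0.3, -2.7]
opening: 0.0177
grip_force: 40.0
```

```bash
python3 -c "
from h import *
st()"
```

```text
t 7.5 n -0.3310 d 0.5180 z 0.1956 gap 6.0 Fn 0.4 Fd 0.1 Fz -2.7 yaw -32.82 tq [-0.09  0.05 -0.02] open 0.0177
```

No contact yet. I'll continue in small steps.

Scaled: -3 mm / 750 = -0.004, -2 mm / 750 = -0.0027.

carry_out([
  [0,-0.0013,0,0,0,0,1],
  [0,-0.0027,0,0,0,0,1],
  [0,-0.004,0,0,0,0,1],
  [0,-0.004,0,0,0,0,1],
])

```text
time_s: 7.9
tcp_pos: [0.5572, 0.2559, 0.1956]
tool_rot: [-0.0, 0.878, 0.479, -0.0]
ft_force: [-0.0, -0.4, -1.6]
opening: 0.0173
grip_force: 40.0
```

```bash
python3 -c "
from h import *
st()"
```

```text
t 7.9 n -0.3279 d 0.5180 z 0.1956 gap 2.9 Fn -0.2 Fd -0.4 Fz -1.6 yaw -32.82 tq [-0.08  0.05  0.03] open 0.0173
```

Scaled: -2 mm / 750 = -0.0027, -1 mm / 750 = -0.0013.

carry_out([
  [0,-0.0013,0,0,0,0,1],
  [0,-0.0027,0,0,0,0,1],
  [0,-0.0027,0,0,0,0,1],
])

```text
time_s: 8.2
tcp_pos: [0.5555, 0.257, 0.1957]
tool_rot: [-0.0, 0.878, 0.479, -0.0]
ft_force: [-0.5, 0.6, -2.5]
opening: 0.0177
grip_force: 40.0
```

Scaled: -1 mm / 750 = -0.0013, -0.5 mm / 750 = -0.0007.

carry_out([
  [0,-0.0007,0,0,0,0,1],
  [0,-0.0013,0,0,0,0,1],
  [0,-0.0013,0,0,0,0,1],
])

```text
time_s: 8.5
tcp_pos: [0.5547, 0.2574, 0.1957]
tool_rot: [-0.0, 0.878, 0.478, 0.0]
ft_force: [0.6, 0.6, -1.6]
opening: 0.0179
grip_force: 40.0
```

```bash
python3 -c "
from h import *
st()"
```

```text
t 8.5 n -0.3251 d 0.5180 z 0.1957 gap 0.1 Fn -0.2 Fd 0.9 Fz -1.6 yaw -32.83 tq [-0.07  0.09  0.02] open 0.0179
```

Scaled: -1 mm / 750 = -0.0013, -0.5 mm / 750 = -0.0007.

carry_out([
  [0,-0.0007,0,0,0,0,1],
  [0,-0.0013,0,0,0,0,1],
  [0,-0.0013,0,0,0,0,1],
])

```text
time_s: 8.8
tcp_pos: [0.5544, 0.2576, 0.1958]
tool_rot: [0.0, 0.878, 0.478, 0.0]
ft_force: [1.5, -1.9, -1.5]
opening: 0.0176
grip_force: 40.0
```

carry_out([
  [0,-0.0007,0,0,0,0,1],
  [0,-0.0013,0,0,0,0,1],
  [0,-0.0013,0,0,0,0,1],
])

```text
time_s: 9.1
tcp_pos: [0.5539, 0.258, 0.196]
tool_rot: [0.0, 0.878, 0.478, 0.001]
ft_force: [2.6, -3.3, -0.4]
opening: 0.0176
grip_force: 40.0
```

```bash
python3 -c "
from h import *
st()"
```

```text
t 9.1 n -0.3241 d 0.5180 z 0.1960 gap -0.9 Fn -4.0 Fd -1.3 Fz -0.4 yaw -32.86 tq [-1.04 -1.17 -0.04] open 0.0176
```

Contact with the panel at the expected depth: Fn is about −4 N at gap about 0, and the head (9 mm out) was passed freely. Now slide down.

Scaled: 8 mm / 750 = 0.0107, 6 mm / 750 = 0.008.

carry_out([
  [0,0,0.0027,0,0,0,1],
  [0,0,0.0053,0,0,0,1],
  [0,0,0.008,0,0,0,1],
  [0,0,0.0107,0,0,0,1],
], squeeze=50)

```text
time_s: 9.5
tcp_pos: [0.5541, 0.2583, 0.1879]
tool_rot: [0.0, 0.878, 0.478, 0.001]
ft_force: [4.4, -2.9, 2.3]
opening: 0.0177
grip_force: 50.0
```

```bash
python3 -c "
from h import *
st()"
```

```text
t 9.5 n -0.3241 d 0.5184 z 0.1879 gap -0.9 Fn -5.3 Fd -0.1 Fz 2.3 yaw -32.86 tq [-0.96 -1.29 -0.02] open 0.0177
```

Scaled: 6 mm / 750 = 0.008, 4.5 mm / 750 = 0.006.

carry_out([
  [0,0,0.002,0,0,0,1],
  [0,0,0.004,0,0,0,1],
  [0,0,0.006,0,0,0,1],
  [0,0,0.008,0,0,0,1],
])

```text
time_s: 9.9
tcp_pos: [0.5543, 0.2584, 0.1824]
tool_rot: [0.0, 0.878, 0.478, 0.001]
ft_force: [2.6, -2.8, 10.8]
opening: 0.0174
grip_force: 50.0
```

```bash
python3 -c "
from h import *
st()"
```

```text
t 9.9 n -0.3242 d 0.5186 z 0.1824 gap -0.8 Fn -3.7 Fd -0.9 Fz 10.8 yaw -32.86 tq [-1.02 -0.82 -0.04] open 0.0174
```

Scaled: 0.6 mm / 750 = 0.0008, 0.3 mm / 750 = 0.0004.

carry_out([
  [0,0,0.0004,0,0,0,1],
  [0,0,0.0008,0,0,0,1],
  [0,0,0.0008,0,0,0,1],
])

```text
time_s: 10.2
tcp_pos: [0.5543, 0.2585, 0.1822]
tool_rot: [0.0, 0.878, 0.478, 0.001]
ft_force: [2.9, -3.4, 9.2]
opening: 0.0176
grip_force: 50.0
```

```bash
python3 -c "
from h import *
st()"
```

```text
t 10.2 n -0.3241 d 0.5187 z 0.1822 gap -0.9 Fn -4.3 Fd -1.2 Fz 9.2 yaw -32.86 tq [-0.98 -0.83  0.03] open 0.0176
```

Scaled: 0.8 mm / 750 = 0.0011, 0.4 mm / 750 = 0.0005.

carry_out([
  [0,0,0.0005,0,0,0,1],
  [0,0,0.0011,0,0,0,1],
  [0,0,0.0011,0,0,0,1],
])

```text
time_s: 10.5
tcp_pos: [0.5544, 0.2586, 0.1815]
tool_rot: [0.0, 0.878, 0.478, 0.001]
ft_force: [2.7, -3.0, 10.2]
opening: 0.0175
grip_force: 50.0
```

```bash
python3 -c "
from h import *
st()"
```

```text
t 10.5 n -0.3241 d 0.5188 z 0.1815 gap -0.9 Fn -3.9 Fd -1.1 Fz 10.2 yaw -32.85 tq [-1.   -0.75 -0.  ] open 0.0175
```

Scaled: 1.5 mm / 750 = 0.002, 1.2 mm / 750 = 0.0016.

carry_out([
  [-0.0007,0.0004,0.0004,0,0,0,1],
  [-0.0011,0.0004,0.0011,0,0,0,1],
  [-0.0011,0.0004,0.0016,0,0,0,1],
  [-0.0011,0.0004,0.002,0,0,0,1],
])

```text
time_s: 10.9
tcp_pos: [0.5545, 0.2583, 0.1804]
tool_rot: [-0.0, 0.878, 0.478, 0.002]
ft_force: [2.4, -2.0, 12.4]
opening: 0.0174
grip_force: 50.0
```

```bash
python3 -c "
from h import *
st()"
```

```text
t 10.9 n -0.3243 d 0.5186 z 0.1804 gap -0.7 Fn -3.1 Fd -0.4 Fz 12.4 yaw -32.85 tq [-0.61 -0.65 -0.03] open 0.0174
```

```bash
python3 - <<'E'
from h import *
w5=grab_frame('wrist'); np.save('w5.npy',w5)
for im in (np.load('w4.npy'),w5):
    hsv=cv2.cvtColor(im,cv2.COLOR_RGB2HSV); red=cv2.inRange(hsv,(0,150,60),(7,255,255))|cv2.inRange(hsv,(172,150,60),(180,255,255))
    for v in (185,195): 
        r=np.nonzero(np.diff((red[v,:300]>0).astype(int)))[0]; print('row',v,r)
    for u in (150,160,250): print('col',u,np.nonzero(np.diff((red[130:240,u]>0).astype(int)))[0]+130)
st()
E
```

```text
row 185 [143 182 183 230 269]
row 195 [144 230 269 298]
col 150 [168]
col 160 [160]
col 250 [141 178]
row 185 [144 230 269]
row 195 [145 174 175 230 269]
col 150 [168]
col 160 [162]
col 250 [141 178]
t 10.95 n -0.3243 d 0.5186 z 0.1803 gap -0.7 Fn -3.7 Fd 0.1 Fz 10.5 yaw -32.84 tq [-0.55 -0.7  -0.04] open 0.0179
```

The grip hasn't slipped and the caddy follows the tool. I'll carry on gently.

Scaled: 2 mm / 750 = 0.0027, 1.5 mm / 750 = 0.002.

carry_out([
  [0,0.0004,0.0007,0,0,0,1],
  [0,0.0004,0.0013,0,0,0,1],
  [0,0.0004,0.002,0,0,0,1],
  [0,0.0004,0.0027,0,0,0,1],
])

```text
time_s: 11.35
tcp_pos: [0.5542, 0.2583, 0.1778]
tool_rot: [-0.0, 0.878, 0.479, 0.002]
ft_force: [2.7, -0.8, 8.5]
opening: 0.0173
grip_force: 50.0
```

```bash
python3 -c "
from h import *
st()"
```

```text
t 11.35 n -0.3241 d 0.5184 z 0.1778 gap -0.9 Fn -2.7 Fd 0.9 Fz 8.5 yaw -32.82 tq [-0.54 -0.79 -0.  ] open 0.0173
```

Past the ramp: the force has fallen to 8.5 N. Travel so far is 18 mm of 30.

Scaled: 5 mm / 750 = 0.0067, 4 mm / 750 = 0.0053.

carry_out([
  [0,0,0.0013,0,0,0,1],
  [0,0,0.0027,0,0,0,1],
  [0,0,0.004,0,0,0,1],
  [0,0,0.0053,0,0,0,1],
  [0,0,0.0067,0,0,0,1],
])

```text
time_s: 11.85
tcp_pos: [0.5541, 0.2582, 0.1728]
tool_rot: [-0.0, 0.878, 0.478, 0.001]
ft_force: [2.2, -0.2, 9.2]
opening: 0.0178
grip_force: 50.0
```

```bash
python3 -c "
from h import *
st()"
```

```text
t 11.85 n -0.3241 d 0.5183 z 0.1728 gap -0.9 Fn -1.9 Fd 1.0 Fz 9.2 yaw -32.83 tq [-0.52 -0.76 -0.09] open 0.0178
```

Scaled: 3.5 mm / 750 = 0.0047, 3 mm / 750 = 0.004.

carry_out([
  [0,0,0.0013,0,0,0,1],
  [0,0,0.0027,0,0,0,1],
  [0,0,0.004,0,0,0,1],
  [0,0,0.0047,0,0,0,1],
])

```text
time_s: 12.25
tcp_pos: [0.5541, 0.2582, 0.1692]
tool_rot: [-0.0, 0.878, 0.478, 0.001]
ft_force: [2.3, -2.0, 8.5]
opening: 0.0178
grip_force: 50.0
```

```bash
python3 -c "
from h import *
st()"
```

```text
t 12.25 n -0.3242 d 0.5183 z 0.1692 gap -0.8 Fn -3.1 Fd -0.4 Fz 8.5 yaw -32.83 tq [-0.59 -0.78 -0.07] open 0.0178
```

Scaled: 2.4 mm / 750 = 0.0032, 2 mm / 750 = 0.0027.

carry_out([
  [0,0,0.0009,0,0,0,1],
  [0,0,0.0019,0,0,0,1],
  [0,0,0.0027,0,0,0,1],
  [0,0,0.0032,0,0,0,1],
])

```text
time_s: 12.65
tcp_pos: [0.5541, 0.2582, 0.1669]
tool_rot: [-0.0, 0.878, 0.478, 0.001]
ft_force: [2.1, -0.6, 8.7]
opening: 0.0175
grip_force: 50.0
```

```bash
python3 -c "
from h import *
st()"
```

```text
t 12.65 n -0.3241 d 0.5183 z 0.1669 gap -0.9 Fn -2.1 Fd 0.6 Fz 8.7 yaw -32.83 tq [-0.63 -0.67 -0.02] open 0.0175
```

Scaled: 0.9 mm / 750 = 0.0012, 0.6 mm / 750 = 0.0008.

carry_out([
  [0,0,0.0004,0,0,0,1],
  [0,0,0.0008,0,0,0,1],
  [0,0,0.0012,0,0,0,1],
])

```text
time_s: 12.95
tcp_pos: [0.5541, 0.2582, 0.166]
tool_rot: [-0.0, 0.878, 0.478, 0.001]
ft_force: [1.7, -1.3, 7.9]
opening: 0.0179
grip_force: 50.0
```

Scaled: 0.5 mm / 750 = 0.0007, 0.3 mm / 750 = 0.0004.

carry_out([
  [0,0,0.0004,0,0,0,1],
  [0,0,0.0007,0,0,0,1],
  [0,0,0.0007,0,0,0,1],
])

```text
time_s: 13.25
tcp_pos: [0.5541, 0.2582, 0.1654]
tool_rot: [-0.0, 0.878, 0.478, 0.001]
ft_force: [2.4, -2.0, 7.9]
opening: 0.0178
grip_force: 50.0
```

```bash
python3 -c "
from h import *
st()"
```

```text
t 13.25 n -0.3241 d 0.5183 z 0.1654 gap -0.9 Fn -3.0 Fd -0.4 Fz 7.9 yaw -32.83 tq [-0.56 -0.74  0.01] open 0.0178
```

Not stopped yet; I'll keep going in half-millimetre steps until the force rises.

Scaled: 0.5 mm / 750 = 0.0007, 0.3 mm / 750 = 0.0004.

carry_out([
  [0,0,0.0004,0,0,0,1],
  [0,0,0.0007,0,0,0,1],
  [0,0,0.0007,0,0,0,1],
])

```text
time_s: 13.55
tcp_pos: [0.5541, 0.2582, 0.1652]
tool_rot: [-0.0, 0.878, 0.478, 0.001]
ft_force: [1.4, -0.7, 9.3]
opening: 0.0176
grip_force: 50.0
```

Scaled: 0.5 mm / 750 = 0.0007, 0.3 mm / 750 = 0.0004.

carry_out([
  [0,0,0.0004,0,0,0,1],
  [0,0,0.0007,0,0,0,1],
  [0,0,0.0007,0,0,0,1],
])

```text
time_s: 13.85
tcp_pos: [0.5543, 0.2581, 0.165]
tool_rot: [-0.0, 0.878, 0.478, 0.002]
ft_force: [1.7, -1.8, 12.0]
opening: 0.0179
grip_force: 50.0
```

```bash
python3 -c "
from h import *
st()"
```

```text
t 13.85 n -0.3243 d 0.5184 z 0.1650 gap -0.7 Fn -2.4 Fd -0.6 Fz 12.0 yaw -32.84 tq [-0.69 -0.46 -0.  ] open 0.0179
```

The end stop is reached: force rises from 7.9 to 12 N while z stays near 0.165 (0.1656 expected). I'll take the load off before opening.

Scaled: -0.8 mm / 750 = -0.0011, -0.4 mm / 750 = -0.0005.

carry_out([
  [0,0.0003,-0.0005,0,0,0,1],
  [0,0.0005,-0.0011,0,0,0,1],
  [0,0.0005,-0.0011,0,0,0,1],
])

```text
time_s: 14.15
tcp_pos: [0.5541, 0.2582, 0.1651]
tool_rot: [-0.0, 0.878, 0.479, 0.001]
ft_force: [2.2, -0.7, 7.2]
opening: 0.0178
grip_force: 50.0
```

```bash
python3 -c "
from h import *
st()"
```

```text
t 14.15 n -0.3241 d 0.5183 z 0.1651 gap -0.9 Fn -2.2 Fd 0.6 Fz 7.2 yaw -32.81 tq [-0.4  -0.66 -0.01] open 0.0178
```

Scaled: -0.9 mm / 750 = -0.0012, -0.5 mm / 750 = -0.0007.

carry_out([
  [0,0.0001,-0.0007,0,0,0,1],
  [0,0.0003,-0.0012,0,0,0,1],
  [0,0.0003,-0.0012,0,0,0,1],
], squeeze=15)

```text
time_s: 14.45
tcp_pos: [0.554, 0.2581, 0.1651]
tool_rot: [-0.0, 0.878, 0.479, 0.001]
ft_force: [4.7, 2.6, -0.4]
opening: 0.0176
grip_force: 15.0
```

```bash
python3 -c "
from h import *
st()"
```

```text
t 14.45 n -0.3240 d 0.5182 z 0.1651 gap -1.0 Fn -2.5 Fd 4.7 Fz -0.4 yaw -32.81 tq [ 0.41 -0.91 -0.05] open 0.0176
```

carry_out([
  [0,0,0,0,0,0,0.78],
  [0,0,0,0,0,0,0.72],
  [0,0,0,0,0,0,0.66],
  [0,0,0,0,0,0,0.66],
  [0,0,0,0,0,0,0.66],
])

```text
time_s: 14.95
tcp_pos: [0.5534, 0.2571, 0.1651]
tool_rot: [-0.0, 0.878, 0.478, -0.0]
ft_force: [-0.1, -0.5, -0.1]
opening: 0.0318
grip_force: 0.0
```

```bash
python3 -c "
from h import *
st()"
```

```text
t 14.95 n -0.3241 d 0.5170 z 0.1651 gap -0.9 Fn -0.2 Fd -0.5 Fz -0.1 yaw -32.83 tq [-0.01  0.11  0.05] open 0.0318
```

Released with no contact force. Now straight up, slowly at first.

Scaled: -90 mm / 750 = -0.12, -60 mm / 750 = -0.08.

carry_out([
  [0,0,-0.0067,0,0,0,0.66],
  [0,0,-0.02,0,0,0,0.66],
  [0,0,-0.0467,0,0,0,0.66],
  [0,0,-0.08,0,0,0,0.66],
  [0,0,-0.12,0,0,0,0.66],
])

```text
time_s: 15.45
tcp_pos: [0.5533, 0.2569, 0.2564]
tool_rot: [0.0, 0.878, 0.478, -0.0]
ft_force: [0.5, 0.6, -0.9]
opening: 0.0319
grip_force: 0.0
```

Scaled: -80 mm / 750 = -0.1067, -70 mm / 750 = -0.0933.

carry_out([
  [0,0.0133,-0.04,0,0,0,0.66],
  [-0.0267,0.04,-0.08,0,0,0,0.66],
  [-0.0667,0.0667,-0.0933,0,0,0,0.66],
  [-0.1067,0.08,-0.0933,0,0,0,0.66],
  [-0.1067,0.08,-0.0933,0,0,0,0.66],
])

```text
time_s: 15.95
tcp_pos: [0.5604, 0.1521, 0.3272]
tool_rot: [0.0, 0.88, 0.476, 0.001]
ft_force: [0.0, 0.1, 0.1]
opening: 0.0314
grip_force: 0.0
```

```bash
python3 - <<'E'
from h import *
import pickle
st()
m=camera_model('wrist'); im=grab_frame('wrist'); np.save('w6.npy',im); pickle.dump(m,open('w6.pkl','wb'))
s=grab_frame('scene'); np.save('s6.npy',s)
a=cv2.resize(im[0:260,90:400],None,fx=1.25,fy=1.25,interpolation=cv2.INTER_CUBIC)
b=cv2.resize(s[30:150,225:345],None,fx=3.3,fy=3.3,interpolation=cv2.INTER_CUBIC)
c=np.zeros((400,388+396,3),np.uint8); c[:a.shape[0],:a.shape[1]]=a; c[:b.shape[0],388:388+b.shape[1]]=b
save('final.png',c)
E
```

```text
t 15.95 n -0.3871 d 0.4328 z 0.3272 gap 62.1 Fn 0.0 Fd 0.1 Fz 0.1 yaw -33.19 tq [-0.09  0.08 -0.02] open 0.0314
```

View pics/final.png

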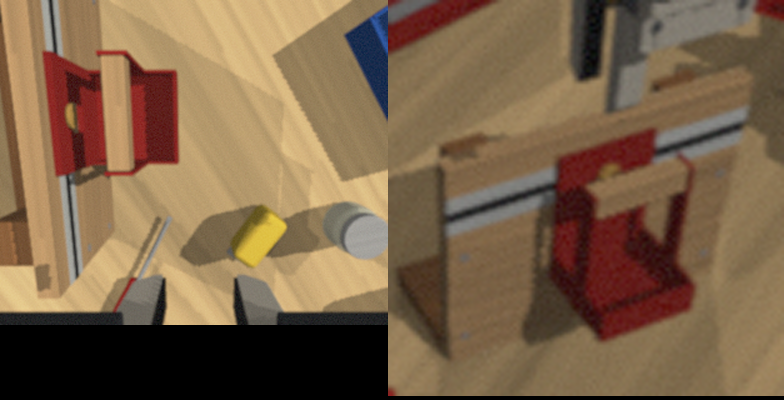

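The caddy hangs with the brass head above the handle in the slot and the gripper is clear. A quick numeric check for level and flat follows.

```bash
python3 - <<'E'
from h import *
import pickle
np.set_printoptions(precision=4,suppress=True)
m=pickle.load(open('w6.pkl','rb')); ms=camera_model('scene')
A=lambda x,y:(90+x/1.25,y/1.25); B=lambda x,y:(225+(x-388)/3.3,30+y/3.3)
f=lambda p:(round(p[:2]@n,4),round(p[:2]@d,4))
print('wrist plate top', [f(onz(m,*A(*q),.192)) for q in [(45,53),(57,175)]])
P=np.array([onz(m,*A(*q),.193) for q in [(101,52),(129,52),(132,171),(107,171)]]); dd=(P[0]+P[1]-P[2]-P[3])[:2]
print('bar',f(P.mean(0)),np.degrees(np.arctan2(dd[1],dd[0])))
def onp(u,v,n0=-.281):
    o,r=ray(ms,u,v); p=o+r*(n0-o[:2]@n)/(r[:2]@n); return f(p),round(p[2],4)
print('scene plate top L,R',onp(*B(557,157)),onp(*B(655,130)),'head',onp(*B(610,171),-.284),'panel top',onp(*B(445,160),-.275),onp(*B(747,74),-.275))
E
```

```text
wrist plate top [(np.float64(-0.2773), np.float64(0.5595)), (np.float64(-0.2769), np.float64(0.4718))]
bar (np.float64(-0.3271), np.float64(0.5174)) 55.812084612348556
scene plate top L,R ((np.float64(-0.281), np.float64(0.4686)), np.float64(0.1968)) ((np.float64(-0.281), np.float64(0.559)), np.float64(0.1933)) head ((np.float64(-0.284), np.float64(0.5179)), np.float64(0.1691)) panel top ((np.float64(-0.275), np.float64(0.3748)), np.float64(0.2208)) ((np.float64(-0.275), np.float64(0.6471)), np.float64(0.2152))
```

```bash
python3 -c "
from h import *
print(ticket.hand_in())"
```

```text
the job is handed in; nothing more can be done
None
```

The red caddy hangs on the stud, pushed down to the slot's end stop with the plate against the panel, and level to within about 1°, the limit of the camera check. The gripper let go and is clear, and the job is handed in at about 16 s on the robot's clock; peak push read about 12 N, with no verdict returned.

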